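# Sort the dental bench kit into its holders

## Robot

A 6-joint arm with a two-finger parallel gripper is mounted at the origin on a cart in front of the work surface, level with it; the furniture and walls round the work are solid. World frame = base frame: x ahead of the robot, y to its left, z up, the work surface at z = 0. Lengths are in m, angles in rad, forces in N, time in s.
With the tool pointing down it reaches from about 0.35 to 0.85 m from the base axis. Payload 8.1 kg.
Tool frame: the origin (TCP) lies between the finger pads; the fingertips stand 19 mm ahead of it and the grasp point (between the pads) is the TCP; z points along the fingers, y is the line along which they close (so a half turn about z gives the same grasp; the last joint's range is limited). The gripper opens to 85 mm and grips with 20 to 120 N. Pads are 22 mm wide; open, the fingers measure 114 mm over their backs; the gripper's body (76 mm by 85 mm) begins 54 mm behind the grasp point. The pads swing forward as they close: fully open they stand 13 mm farther back than shut.
Start: joints at [-1.385, 0.13, 1.488, -0, 1.523, -0.085], TCP at [0.161, -0.578, 0.25] pointing down, gripper open.
Joint ranges: [-2.96, 2.96], [-0.89, 2.26], [0.02, 2.5], [-1.34, 4.48], [0, 2.73], [-2.66, 2.66]. Speed limits (rad/s): [2.39, 2.39, 2.79, 3.14, 3.14, 3.14].

## Interface

Orientations are given as [roll, pitch, yaw] about the fixed x, y, z axes, in that order (R = Rz(yaw) Ry(pitch) Rx(roll)).
In Python, from cell import manip gives the robot as it stands.
- The arm moves only by the shell command python3 -m jog 'ROWS' [FORCE]. ROWS is JSON, a list of rows, each a list of 5 numbers: the finger opening in mm, from 0 to 85.4, then the shift along the tool's x, y, z in units of 25 mm (1.0 is 25 mm), then the turn about the tool's z in units of 8 degrees (1.0 is 8 degrees). In form: [[hand, dx, dy, dz, roll], ...]. A call has 1 to 12 rows; each row is the pose to reach, as a shift and turn from the pose commanded when the call began, along the tool's axes at that moment; what a row does not reach only later rows make up. A row lasts 1/8 s, in which the tool goes at most 62.5 mm and 10.7 degrees, less where a joint would pass 70% of its speed; a pose out of reach is approached as far as the arm can. A call with a gripper value outside its range is refused whole. The fingers move at their own pace and stop on an object; FORCE is the grip in N (left out, the last holds). Time passes only in rows, so rows that repeat a pose let the fingers close. It gives the time, the measured TCP pose, the force, the opening and the grip force at its end, in the units of the state.
- manip.state(): the state, without advancing time (a new reading comes with each control period).
- manip.grab_frame(name): name is "scene" or "side" or "wrist"; returns (picture, depth): 400x640x3 uint8, red, green, blue; 400x640 float32, m along the optical axis (not along the pixel's ray), 0 where there is no reading.
- manip.camera_model(name): a dict with "camera_matrix" (3x3 intrinsics, pixels), "world_to_cam" (4x4, takes a point from world to camera coordinates). Camera axes: x right, y down, z forward; pixel columns grow to the right and rows downward; lengths in m; the calibration is good to about 2 mm. A picture is of the moment at which its call begins: read the wrist's pose just before it. camera_model takes no time and is no camera call; for the wrist camera it gives the pose at the moment of the call.
- manip.sign_off(): hands the job in; it is judged then, once.
Trained networks look in the newest picture that a camera, given by its name, has taken for a name from the list of things; names that differ only in an ending like _2 or _b are one class to them, and where a whole thing is asked for, a point or a joint stands for the part that bears it (a point fixed in the world has none). Each returns a list of dicts, best first, with "score" (0 to 1); they miss things now and then, are a little off and sometimes report something else, mostly with a low value. They report only what shows in the picture. A call takes as long as a camera call.
- manip.recognise(camera, query): "uv" ([column, row] in pixels, amid what is visible of it).
The state is a dict: "t": time; "joints": joint angles; "qd": joint speeds; "joint_efforts": joint torques, N m; "tool_pos": TCP position; "eef_rot": TCP orientation; "ft_force": force on the tool from outside, world axes, zero at the start; "wrist_torque": the same for the moment, N m; "width": opening from 0.0 (shut) to 1.0 (fully open); "grasp_force": force on a finger pad.
Only numpy, scipy, OpenCV 4.12 (cv2) and the standard library are available. Lean on these libraries where they do the work, as an engineer would, in place of code of your own. Each camera call takes 0.05 s, during which the arm holds its last target. There are 200 camera calls.

## Task

Clear the bench after a denture trim: lay both pairs of tweezers lengthways in the notches of the steel instrument cassette, one pair to a notch, put the two small stone cases in the pockets of the aluminium dock, one to a pocket, and set the plaster cast that lies with them teeth-up in the green model pan. Everything must sit fully down in its place, upright and let go; leave the phone and the green rubber bowl beside the work where they are.

Things in the scene. Friction and masses are not known exactly. Their poses are not given: they have to be found in the camera images.
- tweezers_gold: loose gold-coloured tweezers with bent tips, lying on the worktop, 147 mm long along own y, 14 mm wide (x), 14 mm high, 22 g. Origin at the middle of the underside. Grip across the 14 mm width at mid length.
- tweezers_steel: loose bright steel tweezers with bent tips, lying on the worktop, 137 mm long along own y, 14 mm wide (x), 14 mm high, 22 g. Origin at the middle of the underside. Grip across the 14 mm width at mid length.
- stone_case_pink: small loose case, black below with a clear lid (fixed shut; looks grey from above) and pink mounted stones inside, 32 (x) x 44 (y) x 22 mm high, 30 g. Origin at the centre of the underside, z up. Grip across x, the 32 mm. The sides are solid up to 12 mm and at the top 2 mm.
- stone_case_green: small loose case, black below with a clear lid (fixed shut; looks grey from above) and pale green polishing points inside, 30 (x) x 36 (y) x 24 mm high, 30 g. Origin at the centre of the underside, z up. Grip across x, the 30 mm. The sides are solid up to 13 mm and at the top 2 mm.
- plaster_cast: loose cream plaster dental cast (horseshoe of teeth on a flat trimmed base), 130 to 210 g; base 63 mm along x (from -30 to +33 mm), 68 mm along y, 17 mm high, teeth to 30 mm. Origin at the underside, z up through the teeth. Grip the base across x, the 63 mm.
- cassette: fixed low perforated steel tray 130 (x) x 176 (y) mm; origin: centre of underside. Two blue rails, at y = -42 and +42 mm, each with notches at x = -35 and +35 mm; tweezers lie along y in a notch of both rails, centred at y = 0. Notch floor 14 mm over the worktop, 18 mm wide, sides slope out to 31 mm at the rail tops (28 mm). Plate 5 mm, end walls 20 mm, side lips 8 mm high.
- stone_dock: fixed aluminium dock, two pockets with black floors, centres at x = 0, y = -32 and +32 mm; origin: centre of underside. Each is 48 (x) x 60 (y) mm inside, floor 5 mm, walls 17 mm above the worktop. The -x and +x walls are cut away to the floor over the middle 38 mm of each pocket for fingers closing along x. A case goes with its y along the dock's y, in either pocket, either way round.
- model_pan: fixed green pan with a grey pad, one pocket 84 (x) x 88 (y) mm centred on the origin (centre of underside); floor 5 mm, walls 19 mm above the worktop. The -x and +x walls are cut away to the floor over the middle 58 mm for fingers closing along x. The cast goes in with its x along the pan's x, either way round.
- phone: bystander: black phone lying flat, 150 x 78 x 11 mm, origin at the centre of the underside. Leave it.
- mixing_bowl: bystander: green rubber mixing bowl, 125 mm across, 81 mm high, standing at the right beside the black vacuum former; origin at the centre of the underside. Leave it.

How it is judged:
At the end, for the whole second after the job is handed in: Tweezers in separate notches (8 mm across, 16 mm along, 0.15 rad), cases in separate dock pockets (14 mm), cast in the pan (15 mm): undersides within 4 mm of the floor, right way up (0.15 rad; tweezers 0.3), at rest, let go; phone and bowl within 25 mm of their start ((x of tweezers_gold in the frame of cassette between -0.043 and -0.027 m or x of tweezers_gold in the frame of cassette between 0.027 and 0.043 m) and y of tweezers_gold in the frame of cassette between -0.016 and 0.016 m and z of tweezers_gold in the frame of cassette between 0.01 and 0.018 m and angle between each of tweezers_gold, tweezers_steel's own z axis and vertical below 0.3 rad and angle between the y axis of each of tweezers_gold, tweezers_steel and the y axis of cassette, either way round below 0.15 rad and linear speed of each of tweezers_gold, tweezers_steel, stone_case_pink, stone_case_green, plaster_cast below 0.02 m/s and angular speed of each of tweezers_gold, tweezers_steel, stone_case_pink, stone_case_green, plaster_cast below 0.3 rad/s and (x of tweezers_steel in the frame of cassette between -0.043 and -0.027 m or x of tweezers_steel in the frame of cassette between 0.027 and 0.043 m) and y of tweezers_steel in the frame of cassette between -0.016 and 0.016 m and z of tweezers_steel in the frame of cassette between 0.01 and 0.018 m and x of stone_case_pink in the frame of stone_dock between -0.014 and 0.014 m and (y of stone_case_pink in the frame of stone_dock between -0.046 and -0.018 m or y of stone_case_pink in the frame of stone_dock between 0.018 and 0.046 m) and z of stone_case_pink in the frame of stone_dock between 0.001 and 0.009 m and angle between each of stone_case_pink, stone_case_green, plaster_cast's own z axis and vertical below 0.15 rad and x of stone_case_green in the frame of stone_dock between -0.014 and 0.014 m and (y of stone_case_green in the frame of stone_dock between -0.046 and -0.018 m or y of stone_case_green in the frame of stone_dock between 0.018 and 0.046 m) and z of stone_case_green in the frame of stone_dock between 0.001 and 0.009 m and x of plaster_cast in the frame of model_pan between -0.015 and 0.015 m and y of plaster_cast in the frame of model_pan between -0.015 and 0.015 m and z of plaster_cast in the frame of model_pan between 0.001 and 0.009 m and distance between tweezers_gold and tweezers_steel above 0.03 m and distance between stone_case_pink and stone_case_green above 0.03 m and distance of each of phone, mixing_bowl from where it was at the start of the episode below 0.025 m); the robot touches nothing.
It fails at once if the phone is pushed more than 25 mm (distance of phone from where it was at the start of the episode above 0.025 m).
It fails at once if the mixing bowl is pushed more than 25 mm (distance of mixing_bowl from where it was at the start of the episode above 0.025 m).
It also fails if it takes over 131 s, if anything falls off the work surface, if the arm or the gripper's body presses on something with over 40 N, if the wrist force passes 120 N, or if a joint passes its speed limit or range.

## Working session

There is one attempt and no reset: what is moved stays moved. The work goes in short steps, Python scripts to look and compute and a shell command to move; the robot and the scene stay as the last step left them, time stands still between calls to the robot, and variables do not carry over. Pictures are saved under pics/ and viewed, at most 14 in all, crops included, and the job is handed in when it is done.

```bash
ls; mkdir -p pics
cat > h.py <<'E'
import numpy as np,cv2
from cell import manip
from scipy.spatial.transform import Rotation as R
def grab(c,fn=None):
    m=manip.camera_model(c); p,d=manip.grab_frame(c)
    if fn: cv2.imwrite('pics/'+fn,p[:,:,::-1])
    return p,d,np.array(m['camera_matrix']),np.array(m['world_to_cam'])
def cloud(d,K,T):
    v,u=np.mgrid[:d.shape[0],:d.shape[1]]
    P=np.stack([(u-K[0,2])/K[0,0]*d,(v-K[1,2])/K[1,1]*d,d],-1)
    W=(P-T[:3,3])@T[:3,:3]; W[d<=0]=np.nan
    return W
NAMES='tweezers_gold tweezers_steel stone_case_pink stone_case_green plaster_cast cassette stone_dock model_pan phone mixing_bowl'.split()
E
python3 - <<'E'
from h import *
s=manip.state();print(s['t'],s['tool_pos'],s['eef_rot'],s['width'])
for c in ['scene','side']:
    p,d,K,T=grab(c,c+'0.png');W=cloud(d,K,T)
    np.savez(c+'0.npz',p=p,W=W,d=d,K=K,T=T)
    for n in NAMES:
        r=manip.recognise(c,n)
        for q in r[:2]:
            u,v=map(int,q['uv']);print(c,n,round(q['score'],2),(u,v),np.round(W[v,u],3))
print(manip.state()['t'])
E
```

```text
pics
0.0 [ 0.16041193 -0.57761358  0.24923489] [-3.13971687e+00 -1.33007856e-04  2.70781754e-01] 0.9988452839168916
scene tweezers_gold 0.69 (241, 257) [0.404 0.294 0.008]
scene tweezers_steel 0.44 (330, 226) [ 0.438 -0.011  0.008]
scene plaster_cast 0.55 (292, 241) [0.388 0.142 0.024]
scene cassette 0.61 (272, 210) [0.638 0.105 0.005]
scene stone_dock 0.97 (199, 236) [0.588 0.367 0.003]
scene model_pan 0.96 (336, 201) [ 0.588 -0.117  0.006]
scene phone 0.91 (194, 274) [0.385 0.431 0.009]
side tweezers_gold 0.71 (287, 281) [0.406 0.318 0.005]
side stone_case_pink 0.57 (363, 164) [ 0.47  -0.298  0.025]
side plaster_cast 0.78 (315, 236) [0.427 0.126 0.018]
side cassette 0.65 (271, 215) [0.617 0.107 0.002]
side stone_dock 0.6 (236, 267) [0.566 0.359 0.01 ]
side model_pan 0.95 (317, 185) [ 0.567 -0.115  0.004]
side phone 0.65 (270, 314) [0.378 0.443 0.011]
side mixing_bowl 0.98 (357, 136) [ 0.578 -0.452  0.03 ]
1.1
```

View pics/scene0.png

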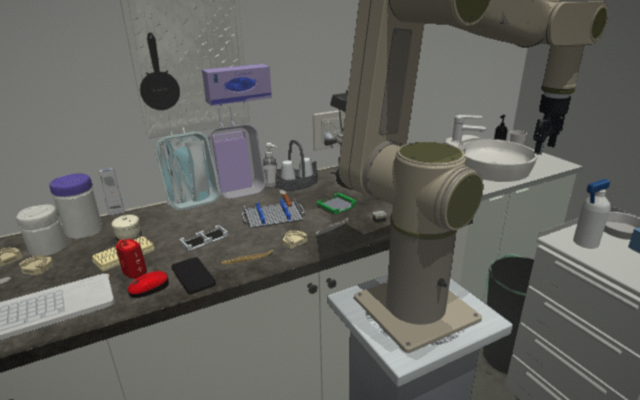

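View pics/side0.png

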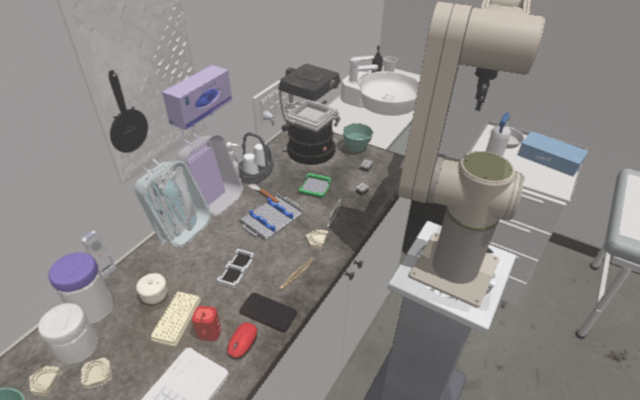

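The scene view shows the cast (292,241), the steel tweezers (330,227), gold (247,257), dock, cassette and pan. The side view also shows the cases at about (363,188) and (366,164), with the bowl at (357,136).

```bash
cat >> h.py <<'E'
def go(x,y,z,yaw=None):
    "print units for jog to reach world target, tool down"
    s=manip.state(); p=np.array(s['tool_pos']); Rm=R.from_euler('xyz',s['eef_rot'])
    cy=s['eef_rot'][2]; d=Rm.inv().apply(np.array([x,y,z])-p)/0.025
    r=0
    if yaw is not None:
        e=(yaw-cy+np.pi/2)%np.pi-np.pi/2   # half turn symmetric
        r=-np.degrees(e)/8
    print('t',round(s['t'],2),'pos',np.round(p,4),'yaw',round(cy,3),'j6',round(s['joints'][5],2),'-> shift',np.round(d,2),'roll',round(r,2))
E
python3 - <<'E'
from h import *
D=np.load('side0.npz');W=D['W']
for u,v in [(363,188),(362,187),(366,164),(357,136),(334,212)]: print(u,v,np.round(W[v,u],3))
m=manip.camera_model('wrist');T=np.array(m['world_to_cam']);s=manip.state()
c=-T[:3,:3].T@T[:3,3];Rm=R.from_euler('xyz',s['eef_rot'])
print(m['camera_matrix'],Rm.inv().apply(c-s['tool_pos']),T[:3,:3]@Rm.as_matrix())
go(0.40,-0.27,0.30,0)
E
```

```text
363 188 [ 0.403 -0.166  0.027]
362 187 [ 0.41  -0.173  0.023]
366 164 [ 0.461 -0.305  0.025]
357 136 [ 0.578 -0.452  0.03 ]
334 212 [ 0.442 -0.025 -0.001]
[[288.65582694   0.         322.05695083]
 [  0.         288.65582694 201.76107517]
 [  0.           0.           1.        ]] [ 8.06732205e-02 -3.82633566e-05 -1.25605836e-01] [[ 9.17085814e-04  9.99999577e-01 -7.00858182e-05]
 [-9.49579990e-01  8.48873131e-04 -3.13523718e-01]
 [-3.13523526e-01  3.54080245e-04  9.49580367e-01]]
t 1.1 pos [ 0.1605 -0.5781  0.2503] yaw 0.271 j6 -0.09 -> shift [12.53 -9.31 -1.99] roll 1.94
```

```bash
python3 -c "
from h import *
go(0.46,-0.12,0.30,0)"
```

```text
t 1.1 pos [ 0.1605 -0.5781  0.2503] yaw 0.271 j6 -0.09 -> shift [ 16.44 -14.45  -1.99] roll 1.94
```

```bash
python3 -m jog '[[85,16.4,-14.4,-2,1.94],[85,16.4,-14.4,-2,1.94],[85,16.4,-14.4,-2,1.94],[85,16.4,-14.4,-2,1.94],[85,16.4,-14.4,-2,1.94],[85,16.4,-14.4,-2,1.94],[85,16.4,-14.4,-2,1.94],[85,16.4,-14.4,-2,1.94],[85,16.4,-14.4,-2,1.94],[85,16.4,-14.4,-2,1.94],[85,16.4,-14.4,-2,1.94],[85,16.4,-14.4,-2,1.94]]'
python3 - <<'E'
from h import *
p,d,K,T=grab('wrist','w1.png');W=cloud(d,K,T)
np.savez('w1.npz',p=p,W=W,d=d,K=K,T=T)
for n in NAMES:
    for q in manip.recognise('wrist',n)[:2]:
        u,v=map(int,q['uv']);print(n,round(q['score'],2),(u,v),np.round(W[v,u],3))
go(.46,.2,.3,0)
E
```

```text
t: 2.6
tool_pos: [0.4587, -0.1226, 0.3001]
eef_rot: [3.141, 0.0, -0.002]
ft_force: [0.3, 1.0, -0.0]
width: 0.997
grasp_force: 0.0
tweezers_gold 0.95 (44, 202) [0.4   0.306 0.003]
tweezers_gold 0.73 (583, 83) [ 0.568 -0.457  0.026]
tweezers_steel 0.65 (243, 183) [ 0.429 -0.003  0.002]
stone_case_green 0.82 (358, 194) [ 0.419 -0.175  0.026]
plaster_cast 0.63 (153, 188) [0.426 0.124 0.019]
cassette 0.67 (138, 53) [0.606 0.117 0.007]
cassette 0.6 (456, 162) [ 0.465 -0.31   0.025]
stone_dock 0.57 (6, 84) [0.567 0.289 0.02 ]
model_pan 0.56 (306, 79) [ 0.574 -0.101  0.005]
phone 0.38 (2, 242) [0.333 0.391 0.006]
mixing_bowl 0.77 (585, 82) [ 0.569 -0.458  0.028]
t 3.15 pos [ 0.4593 -0.1216  0.3003] yaw -0.0 j6 1.2 -> shift [ 3.000e-02 -1.287e+01  1.000e-02] roll -0.0
```

View pics/w1.png

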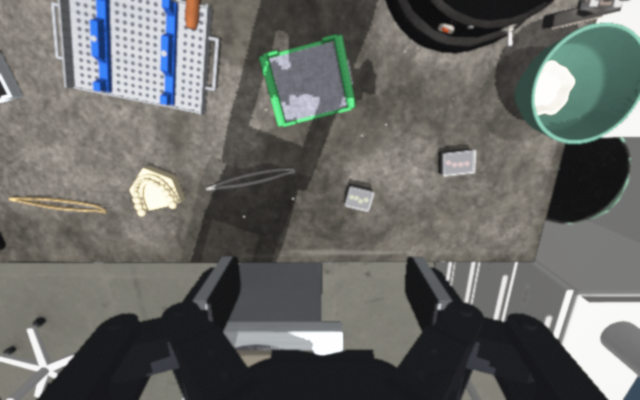

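The wrist view shows gold (57,204), cast (155,190), steel (250,180), green case (359,198), pink case (458,163), pan (308,80) and cassette (140,50). The dock is off to the left, so I'll take one view from there.

```bash
python3 -m jog '[[85,2.4,-12.8,0,0],[85,2.4,-12.8,0,0],[85,2.4,-12.8,0,0],[85,2.4,-12.8,0,0],[85,2.4,-12.8,0,0],[85,2.4,-12.8,0,0],[85,2.4,-12.8,0,0],[85,2.4,-12.8,0,0],[85,2.4,-12.8,0,0]]'
python3 - <<'E'
from h import *
p,d,K,T=grab('wrist','w2.png');W=cloud(d,K,T)
np.savez('w2.npz',p=p,W=W,d=d,K=K,T=T)
go(.46,.2,.3,0)
E
```

```text
t: 4.28
tool_pos: [0.5195, 0.197, 0.3005]
eef_rot: [3.141, -0.0, -0.002]
ft_force: [0.1, 0.0, -0.2]
width: 0.996
grasp_force: 0.0
t 4.33 pos [0.5195 0.1971 0.3006] yaw -0.002 j6 1.84 -> shift [-2.38 -0.11  0.02] roll -0.01
```

View pics/w2.png

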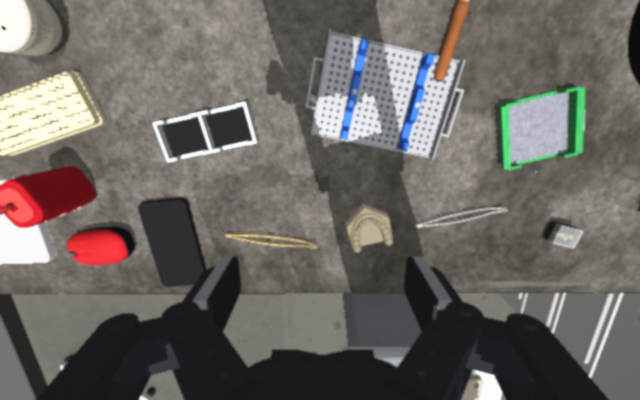

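The dock pockets are at (185,137) and (231,125). The cassette rails run at about (353,90) and (417,100). A brown-handled tool overlaps the cassette's far corner at (445,70).

```bash
cat >> h.py <<'E'
def rect(P):
    (cx,cy),(w,h),a=cv2.minAreaRect((P[:,:2]*1000).astype(np.float32))
    if w<h: w,h,a=h,w,a+90      # a: direction of long side, deg
    return np.round([cx,cy],1),np.round([w,h],1),round((a+90)%180-90,1)
def blob(W,x,y,r,z0,z1=.2,mask=None):
    m=(np.hypot(W[...,0]-x,W[...,1]-y)<r)&(W[...,2]>z0)&(W[...,2]<z1)
    if mask is not None: m&=mask
    n,L,S,C=cv2.connectedComponentsWithStats(m.astype(np.uint8))
    if n<2: return None
    return W[L==1+np.argmax(S[1:,4])]
E
python3 - <<'E'
from h import *
for f in ['w1','w2']:
    D=np.load(f+'.npz');W=D['W'];hsv=cv2.cvtColor(D['p'],cv2.COLOR_RGB2HSV)
    H,S,V=[hsv[...,i] for i in range(3)]
    print(f,'table z',np.nanmedian(W[120:160,250:300,2]))
    for n,x,y,r,z0 in [('gold',.4,.306,.1,.005),('steel',.432,-.02,.1,.005),('green',.415,-.175,.05,.012),('pink',.465,-.31,.05,.012),('cast',.41,.126,.06,.008),('dock',.575,.365,.1,.01)]:
        B=blob(W,x,y,r,z0)
        if B is not None and len(B)>20: print(n,len(B),rect(B),np.round(B.mean(0),3),'zmax',np.round(np.percentile(B[:,2],[50,98]),4))
    g=(H>50)&(H<80)&(S>140)
    B=blob(W,.58,-.11,.1,.0,mask=g);print('pan',rect(B),len(B)) if B is not None else 0
    b=(H>100)&(H<125)&(S>120)&(abs(W[...,0]-.63)<.15)&(abs(W[...,1]-.11)<.15)
    n,L,St,C=cv2.connectedComponentsWithStats(cv2.dilate(b.astype(np.uint8),np.ones((3,3))))
    for i in range(1,n):
        if St[i,4]>40: P=W[(L==i)&b];print('rail',rect(P),len(P),np.round(np.nanmean(P,0),3))
    o=(H<12)&(S>130)&(abs(W[...,0]-.68)<.15)&(abs(W[...,1]-.03)<.15)
    P=W[o]
    if len(P): i=np.argsort(P[:,0])[::max(1,len(P)//6)];print('handle',np.round(P[i],3).tolist())
E
```

```text
w1 table z 0.001899236336496497
gold 413 (array([398.9, 278.1]), array([144.3,  15.1]), 83.0) [0.4   0.283 0.009] zmax [0.0087 0.0125]
steel 263 (array([437.7, -16.4]), array([135.3,  14.5]), -78.0) [ 0.437 -0.012  0.009] zmax [0.0095 0.0138]
green 567 (array([ 411.6, -177. ]), array([36.1, 30.9]), 76.8) [ 0.413 -0.177  0.025] zmax [0.026  0.0277]
pink 824 (array([ 464. , -315.3]), array([44.6, 32.4]), -83.3) [ 0.465 -0.314  0.023] zmax [0.024  0.0257]
cast 1718 (array([425.7, 124.7]), array([66.6, 65.3]), -75.8) [0.423 0.12  0.022] zmax [0.0204 0.0314]
dock 296 (array([572.7, 292.5]), array([47.1, 15.5]), -8.1) [0.568 0.293 0.015] zmax [0.0157 0.02  ]
pan (array([ 580.5, -148. ]), array([89.5, 21.3]), 19.0) 475
rail (array([613.6, 163.5]), array([107.4,  29. ]), -11.4) 1360 [0.612 0.154 0.02 ]
rail (array([601.9,  72.3]), array([119.8,  12.2]), -11.3) 1252 [0.604 0.07  0.022]
handle [[0.633, 0.037, 0.015], [0.639, 0.039, 0.016], [0.644, 0.042, 0.017], [0.648, 0.037, 0.018], [0.653, 0.031, 0.015], [0.658, 0.038, 0.02], [0.662, 0.028, 0.015]]
w2 table z 0.0019267526984674947
gold 359 
[... 207 characters left out ...]
 610 (array([ 412.2, -176.8]), array([39.2, 30.2]), 75.9) [ 0.414 -0.173  0.024] zmax [0.0257 0.0276]
cast 1440 (array([425.4, 125.9]), array([66.4, 65.8]), -77.9) [0.425 0.126 0.022] zmax [0.02   0.0313]
dock 308 (array([566.6, 358.2]), array([55.9, 26.2]), 11.4) [0.568 0.357 0.017] zmax [0.0181 0.0199]
pan (array([ 580. , -144.9]), array([91.1, 25.2]), 12.7) 927
rail (array([619.9, 155. ]), array([125.7,  10.6]), -11.3) 709 [0.624 0.155 0.022]
rail (array([603. ,  73.2]), array([120.9,  10.7]), -10.9) 868 [0.606 0.074 0.021]
handle [[0.634, 0.041, 0.017], [0.652, 0.043, 0.016], [0.668, 0.035, 0.017], [0.683, 0.039, 0.012], [0.696, 0.029, 0.018], [0.709, 0.026, 0.019], [0.721, 0.03, 0.013]]
```

Run:
```python
from h import *
for f in ['w1','w2']:
    D=np.load(f+'.npz');W=D['W'];hsv=cv2.cvtColor(D['p'],cv2.COLOR_RGB2HSV)
    H,S,V=[hsv[...,i] for i in range(3)]
    m=(np.hypot(W[...,0]-.575,W[...,1]-.36)<.09)&(W[...,2]>.013)&(W[...,2]<.03)
    print('dock',m.sum(),rect(W[m]))
    m=(np.hypot(W[...,0]-.585,W[...,1]+.11)<.085)&(W[...,2]>.014)&(W[...,2]<.03)&(H>50)&(H<80)&(S>100)
    print('pan',m.sum(),rect(W[m]))
go(.399,.278,.1,1.43)
```

```text
dock 220 (array([570.5, 292. ]), array([43.4, 15.4]), -10.6)
pan 1326 (array([ 569.8, -104.9]), array([107.9,  91.9]), -76.6)
dock 721 (array([566.6, 358. ]), array([132.5,  56. ]), -78.4)
pan 1340 (array([ 570. , -104.9]), array([108.8,  92.1]), -76.5)
t 4.33 pos [0.5195 0.1971 0.3006] yaw -0.002 j6 1.84 -> shift [-4.83 -3.23  8.02] roll -10.26
```

```bash
python3 -m jog '[[45,-4.83,-3.23,8,-10.26],[45,-4.83,-3.23,8,-10.26],[45,-4.83,-3.23,8,-10.26],[45,-4.83,-3.23,8,-10.26],[45,-4.83,-3.23,8,-10.26],[45,-4.83,-3.23,8,-10.26],[45,-4.83,-3.23,8,-10.26],[45,-4.83,-3.23,8,-10.26],[45,-4.83,-3.23,8,-10.26]]'
python3 -c "
from h import *
p,d,K,T=grab('wrist','w3.png');W=cloud(d,K,T)
B=blob(W,.4,.28,.1,.005);print(rect(B),B.mean(0),len(B))
go(.399,.278,.0225,1.43)"
```

```text
t: 5.45
tool_pos: [0.3989, 0.2786, 0.1005]
eef_rot: [3.141, -0.0, 1.431]
ft_force: [1.0, -0.6, 0.2]
width: 0.527
grasp_force: 0.0
(array([399.3, 282.8]), array([130.1,  34.1]), -8.2) [0.4004311  0.2880565  0.15296429] 37200
t 5.5 pos [0.3988 0.2787 0.1005] yaw 1.429 j6 0.65 -> shift [-0.03  0.01  3.12] roll -0.01
```

View pics/w3.png

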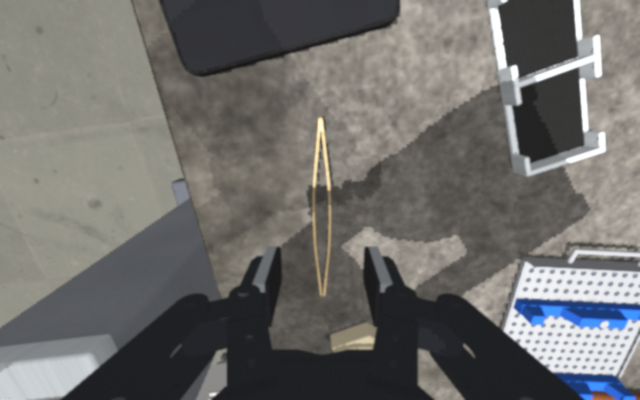

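The gold tweezers lie vertically at column 321, centred between the fingers. I'll go down and grip.

```bash
python3 -m jog '[[45,0,0,2,0],[45,0,0,3.12,0],[45,0,0,3.12,0],[5,0,0,3.12,0],[5,0,0,3.12,0],[5,0,0,3.12,0],[5,0,0,3.12,0],[5,0,0,3.12,0]]' 40
python3 -c "
from h import *
go(.577,.121,.12,1.37)
s=manip.state();print(s['joints'],s['ft_force'])"
```

```text
t: 6.5
tool_pos: [0.4, 0.2799, 0.0242]
eef_rot: [3.139, -0.002, 1.432]
ft_force: [-1.3, -1.3, 8.2]
width: 0.141
grasp_force: 39.4
t 6.5 pos [0.4    0.2799 0.0242] yaw 1.432 j6 0.64 -> shift [-5.31  7.9  -3.82] roll 0.45
[ 5.05616473e-01  7.07631674e-02  1.99324197e+00 -1.24156292e-04
  1.07434161e+00  6.44183476e-01] [-1.28868913 -1.330389    8.23631558]
```

```bash
python3 -m jog '[[5,0,0,-2,0],[5,0,0,-3.9,0],[5,-2.6,4,-3.9,0.45],[5,-5.26,7.93,-3.9,0.45],[5,-5.26,7.93,-3.9,0.45],[5,-5.26,7.93,-3.9,0.45],[5,-5.26,7.93,-3.9,0.45],[5,-5.26,7.93,-3.9,0.45]]'
python3 -c "
from h import *
p,d,K,T=grab('wrist','w4.png')
go(.577,.121,.0395,1.37)"
```

```text
t: 7.5
tool_pos: [0.5766, 0.1217, 0.12]
eef_rot: [-3.141, -0.0, 1.369]
ft_force: [-0.8, 0.5, 0.3]
width: 0.144
grasp_force: 39.4
t 7.55 pos [0.5762 0.1222 0.1199] yaw 1.37 j6 0.32 -> shift [-0.04  0.04  3.22] roll -0.0
```

View pics/w4.png

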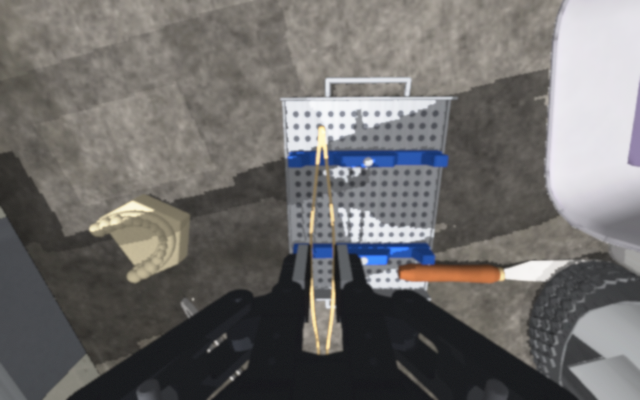

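The gold tweezers are held in line with the near notches, at columns 320 on the far rail and 325 on the near one. I'll lower and release.

```bash
python3 -m jog '[[5,0,0,2,0],[5,0,0,2.9,0],[5,0,0,3.22,0],[5,0,0,3.25,0],[5,0,0,3.25,0],[32,0,0,3.25,0],[32,0,0,3.25,0],[32,0,0,3.25,0],[32,0,0,1,0],[32,0,0,-1,0]]'
python3 -c "
from h import *
go(.4378,-.0162,.10,np.radians(102.8))"
```

```text
t: 8.8
tool_pos: [0.5763, 0.1215, 0.1457]
eef_rot: [-3.14, 0.0, 1.37]
ft_force: [1.7, 0.0, 0.8]
width: 0.375
grasp_force: 0.0
t 8.8 pos [0.5763 0.1215 0.1457] yaw 1.37 j6 0.32 -> shift [-6.5  -4.33  1.84] roll -3.04
```

```bash
python3 -m jog '[[45,-6.5,-4.33,1,-3.04],[45,-6.5,-4.33,1,-3.04],[45,-6.5,-4.33,1,-3.04],[45,-6.5,-4.33,1,-3.04],[45,-6.5,-4.33,1,-3.04],[45,-6.5,-4.33,3,-3.04],[45,-6.5,-4.33,4.84,-3.04],[45,-6.5,-4.33,4.84,-3.04],[5,-6.5,-4.33,4.84,-3.04],[5,-6.5,-4.33,4.84,-3.04],[5,-6.5,-4.33,4.84,-3.04],[5,-6.5,-4.33,4.84,-3.04]]' 40
python3 -c "
from h import *
go(.6457+.195*.008,.1073+.981*.008,.13,1.37)"
```

```text
t: 10.3
tool_pos: [0.4407, -0.0161, 0.0263]
eef_rot: [3.137, 0.001, 1.794]
ft_force: [-0.2, 1.4, 7.9]
width: 0.142
grasp_force: 39.4
t 10.3 pos [ 0.4407 -0.0161  0.0263] yaw 1.794 j6 -0.38 -> shift [ 3.29  9.24 -4.11] roll 3.04
```

```bash
python3 -m jog '[[5,0,0,-2,0],[5,0,0,-4.17,0],[5,1.6,4.6,-4.17,1.5],[5,3.26,9.35,-4.17,3.04],[5,3.26,9.35,-4.17,3.04],[5,3.26,9.35,-4.17,3.04],[5,3.26,9.35,-4.17,3.04],[5,3.26,9.35,-4.17,3.04]]'
python3 -c "
from h import *
p,d,K,T=grab('wrist','w5.png')
go(.6457+.195*.008,.1073+.981*.008,.0405,1.37)"
```

```text
t: 11.3
tool_pos: [0.6479, 0.1151, 0.1283]
eef_rot: [-3.141, 0.0, 1.37]
ft_force: [-0.6, -0.5, 0.4]
width: 0.137
grasp_force: 39.1
t 11.35 pos [0.6477 0.1148 0.1288] yaw 1.37 j6 0.3 -> shift [ 0.01 -0.02  3.53] roll -0.0
```

View pics/w5.png

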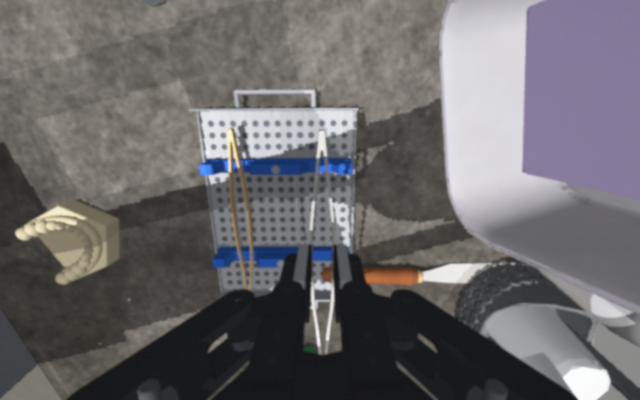

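Gold sits in the near notch. Steel is lined up over the far notch, at column 322, with its near tip close to the brown handle.

```bash
python3 -m jog '[[5,0,0,2,0],[5,0,0,3.1,0],[5,0,0,3.5,0],[5,0,0,3.6,0],[5,0,0,3.6,0],[30,0,0,3.6,0],[30,0,0,3.6,0],[30,0,0,3.6,0],[30,0,0,1,0],[30,0,0,-0.5,0]]'
python3 -c "
from h import *
go(.4255,.1253,.17,.2)"
```

```text
t: 12.6
tool_pos: [0.6488, 0.1154, 0.1429]
eef_rot: [3.14, -0.001, 1.37]
ft_force: [1.0, 0.1, 1.2]
width: 0.347
grasp_force: 0.0
t 12.6 pos [0.6488 0.1154 0.1429] yaw 1.37 j6 0.3 -> shift [-1.39 -8.83 -1.1 ] roll 8.38
```

```bash
python3 -m jog '[[85,-1.4,-8.8,-1,0],[85,-1.4,-8.8,-1,0],[85,-1.4,-8.8,-1,0],[85,-1.4,-8.8,-1,0],[85,-1.4,-8.8,-1,0],[85,-1.4,-8.8,-1,0]]'
python3 - <<'E'
from h import *
p,d,K,T=grab('wrist');W=cloud(d,K,T);cv2.imwrite('pics/w6.png',cv2.resize(p[60:300,180:480,::-1],None,fx=2.5,fy=2.5))
np.savez('w6.npz',p=p,W=W,d=d,K=K,T=T)
for z0,z1 in [(.008,.035),(.008,.021),(.022,.035)]:
    B=blob(W,.4255,.1253,.06,z0,z1);print(rect(B),len(B),np.round(B.mean(0),4))
go(.4255,.1253,.04,1.37)
E
```

```text
t: 13.35
tool_pos: [0.4263, 0.125, 0.166]
eef_rot: [3.14, -0.0, 1.37]
ft_force: [-0.0, -0.6, -0.3]
width: 0.994
grasp_force: 0.0
(array([425.4, 127. ]), array([67. , 65.7]), -76.5) 3476 [0.4214 0.1289 0.0227]
(array([415.6, 123.6]), array([40.8, 35.6]), 14.9) 1085 [0.4135 0.1231 0.0188]
(array([420.9, 125.9]), array([61. , 56.4]), -76.5) 1672 [0.4221 0.1283 0.0275]
t 13.4 pos [0.4265 0.1249 0.1659] yaw 1.37 j6 0.37 -> shift [ 0.01 -0.05  5.03] roll -0.0
```

View pics/w6.png

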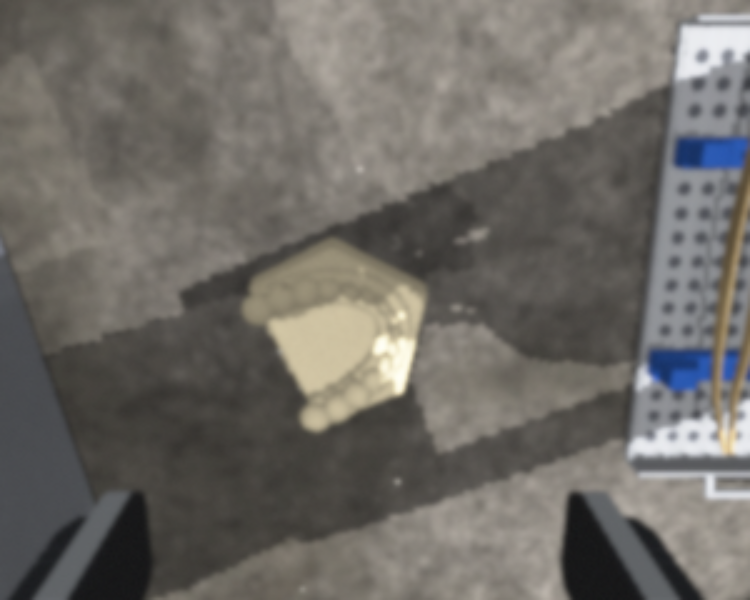

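The cast is a blunt pentagon with its heel towards the robot. Its arch axis is at about 13° in the world, which matches the pan. I'll grip it along that axis.

```bash
python3 -c "
from h import *
go(.4253,.1262,.0185,1.806)"
python3 -m jog '[[85,0.05,-0.05,2,-3.12],[85,0.05,-0.05,2,-3.12],[85,0.05,-0.05,3,-3.12],[85,0.05,-0.05,5,-3.12],[85,0.05,-0.05,5.9,-3.12],[85,0.05,-0.05,5.9,-3.12],[40,0.05,-0.05,5.9,-3.12],[40,0.05,-0.05,5.9,-3.12],[40,0.05,-0.05,5.9,-3.12],[40,0.05,-0.05,5.9,-3.12],[40,0.05,-0.05,5.9,-3.12]]' 60
python3 -c "
from h import *
go(.5715,-.1045,.12,1.806)"
```

```text
t 13.4 pos [0.4265 0.1249 0.1659] yaw 1.37 j6 0.37 -> shift [ 0.04 -0.06  5.89] roll -3.13
t: 14.78
tool_pos: [0.4265, 0.1267, 0.0199]
eef_rot: [3.138, 0.0, 1.805]
ft_force: [0.6, -0.5, 6.1]
width: 0.722
grasp_force: 66.3
t 14.78 pos [0.4265 0.1267 0.0199] yaw 1.805 j6 -0.06 -> shift [-10.34   3.51  -3.99] roll -0.0
```

```bash
python3 -m jog '[[40,0,0,-1.5,0],[40,0,0,-3,0],[40,0,0,-4,0],[40,-2.5,0.9,-4.05,0],[40,-5,1.8,-4.05,0],[40,-7.5,2.7,-4.05,0],[40,-10.34,3.56,-4.05,0],[40,-10.34,3.56,-4.05,0],[40,-10.34,3.56,-4.05,0],[40,-10.34,3.56,-4.05,0]]'
python3 -c "
from h import *
p,d,K,T=grab('wrist','w7.png')
go(.5715,-.1045,.0255,1.806)"
```

```text
t: 16.02
tool_pos: [0.5708, -0.1038, 0.1192]
eef_rot: [-3.141, -0.001, 1.805]
ft_force: [0.3, 0.3, -2.5]
width: 0.719
grasp_force: 67.0
t 16.07 pos [ 0.5708 -0.1035  0.1193] yaw 1.806 j6 -0.5 -> shift [-0.05  0.02  3.75] roll -0.0
```

View pics/w7.png

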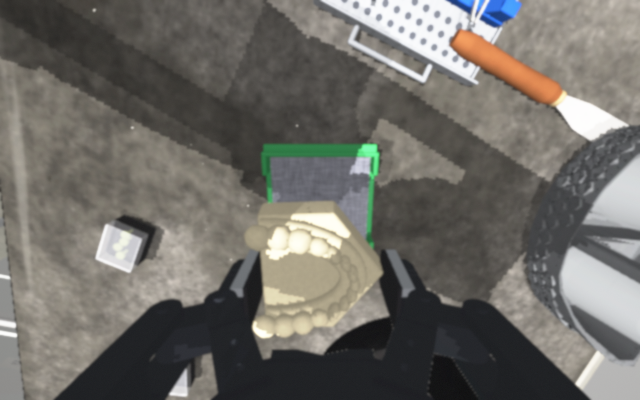

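The cast is held teeth-up over the pan and square to it. I'll lower it.

```bash
python3 -m jog '[[40,-0.05,0.02,2,0],[40,-0.05,0.02,3.2,0],[40,-0.05,0.02,3.65,0],[40,-0.05,0.02,3.8,0],[40,-0.05,0.02,3.8,0],[80,-0.05,0.02,3.8,0],[80,-0.05,0.02,3.8,0],[80,-0.05,0.02,3.8,0],[80,-0.05,0.02,2,0],[80,-0.05,0.02,0,0],[80,-0.05,0.02,-1,0]]'
python3 -c "
from h import *
go(.412,-.1768,.15,np.radians(76.5))
"
```

```text
t: 17.45
tool_pos: [0.5736, -0.1059, 0.148]
eef_rot: [3.138, 0.002, 1.805]
ft_force: [0.1, -0.4, -0.9]
width: 0.936
grasp_force: 0.0
t 17.45 pos [ 0.5736 -0.1059  0.148 ] yaw 1.805 j6 -0.5 -> shift [-1.26 -6.94 -0.11] roll 3.37
```

```bash
python3 -m jog '[[60,-1.26,-6.94,0,3.37],[60,-1.26,-6.94,0,3.37],[60,-1.26,-6.94,0,3.37],[60,-1.26,-6.94,0,3.37],[60,-1.26,-6.94,2,3.37],[60,-1.26,-6.94,4,3.37],[60,-1.26,-6.94,5.1,3.37],[60,-1.26,-6.94,5.1,3.37],[15,-1.26,-6.94,5.1,3.37],[15,-1.26,-6.94,5.1,3.37],[15,-1.26,-6.94,5.1,3.37],[15,-1.26,-6.94,5.1,3.37]]' 40
python3 -c "
from h import *
# pockets: dock c + R(.2025)*(0,+-.032)
for s in (-1,1): print(.5666-np.sin(.2025)*.032*s,.358+np.cos(.2025)*.032*s)
go(.573,.3266,.12,1.773)
"
```

```text
t: 18.95
tool_pos: [0.4126, -0.1771, 0.0187]
eef_rot: [3.138, 0.001, 1.335]
ft_force: [-0.4, 0.5, 9.3]
width: 0.345
grasp_force: 44.6
0.5730358039630743 0.3266538610455948
0.5601641960369257 0.3893461389544052
t 18.95 pos [ 0.4126 -0.1771  0.0187] yaw 1.335 j6 -0.28 -> shift [21.09  1.55 -4.06] roll -3.13
```

```bash
python3 -m jog '[[15,0,0,-1.5,0],[15,0,0,-4,0]]'
python3 -c "
from h import *
go(.5602,.3893,.12,1.773)
s=manip.state();print(s['width'],s['grasp_force'],s['ft_force'])
"
```

```text
t: 19.2
tool_pos: [0.4091, -0.1752, 0.1161]
eef_rot: [-3.137, -0.001, 1.335]
ft_force: [0.1, -0.6, 0.1]
width: 0.35
grasp_force: 40.0
t 19.2 pos [ 0.4091 -0.1752  0.1161] yaw 1.335 j6 -0.28 -> shift [23.37  0.61 -0.12] roll -3.13
0.3502778363474234 40.02960920333862 [ 0.07115775 -0.56005517  0.12991618]
```

```bash
python3 -m jog '[[15,23.4,0.6,-0.2,-3.13],[15,23.4,0.6,-0.2,-3.13],[15,23.4,0.6,-0.2,-3.13],[15,23.4,0.6,-0.2,-3.13],[15,23.4,0.6,-0.2,-3.13],[15,23.4,0.6,-0.2,-3.13],[15,23.4,0.6,-0.2,-3.13],[15,23.4,0.6,-0.2,-3.13],[15,23.4,0.6,-0.2,-3.13],[15,23.4,0.6,-0.2,-3.13],[15,23.4,0.6,-0.2,-3.13],[15,23.4,0.6,-0.2,-3.13]]'
python3 -c "
from h import *
p,d,K,T=grab('wrist','w8.png')
go(.5602,.3893,.027,1.773)
"
```

```text
t: 20.7
tool_pos: [0.5617, 0.3884, 0.1215]
eef_rot: [-3.141, 0.0, 1.772]
ft_force: [0.6, -0.2, -0.1]
width: 0.353
grasp_force: 40.1
t 20.75 pos [0.5619 0.388  0.1217] yaw 1.771 j6 0.33 -> shift [ 0.07 -0.05  3.79] roll -0.01
```

View pics/w8.png

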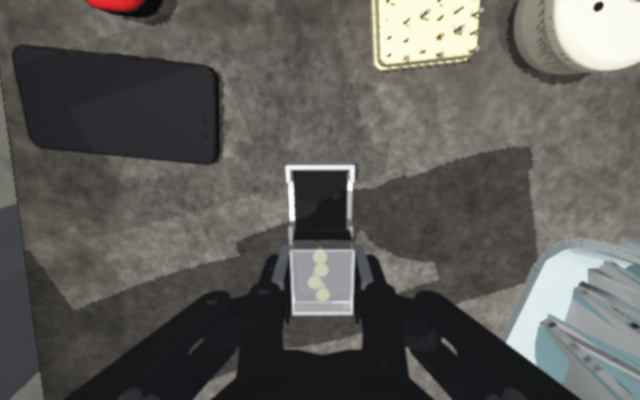

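The green case is held square over the dock pocket. I'll lower it.

```bash
python3 -m jog '[[15,0.07,-0.05,2,0],[15,0.07,-0.05,3.3,0],[15,0.07,-0.05,3.75,0],[15,0.07,-0.05,3.87,0],[15,0.07,-0.05,3.87,0],[50,0.07,-0.05,3.87,0],[50,0.07,-0.05,3.87,0],[50,0.07,-0.05,3.87,0],[50,0.07,-0.05,2,0],[50,0.07,-0.05,-1,0]]'
python3 -c "
from h import *
s=manip.state();print(s['ft_force'],s['width'])
go(.4635,-.315,.15,np.radians(96.7))
"
```

```text
t: 22.0
tool_pos: [0.5587, 0.3894, 0.1328]
eef_rot: [-3.137, 0.002, 1.772]
ft_force: [0.9, 1.0, 0.2]
width: 0.586
grasp_force: 0.0
[0.90474992 1.03728357 0.22384915] 0.5856998145203901
t 22.0 pos [0.5587 0.3894 0.1328] yaw 1.772 j6 0.33 -> shift [-26.85  -9.36  -0.6 ] roll 0.6
```

```bash
python3 -m jog '[[65,-26.8,-9.4,-1,0.6],[65,-26.8,-9.4,-1,0.6],[65,-26.8,-9.4,-1,0.6],[65,-26.8,-9.4,-1,0.6],[65,-26.8,-9.4,-1,0.6],[65,-26.8,-9.4,-1,0.6],[65,-26.8,-9.4,-1,0.6],[65,-26.8,-9.4,-1,0.6],[65,-26.8,-9.4,-1,0.6],[65,-26.8,-9.4,-1,0.6],[65,-26.8,-9.4,-1,0.6],[65,-26.8,-9.4,-1,0.6]]'
python3 -m jog '[[65,0,0,0,0],[65,0,0,0,0],[65,0,0,0,0],[65,0,0,0,0]]'
python3 -c "
from h import *
p,d,K,T=grab('wrist','w9.png');W=cloud(d,K,T)
B=blob(W,.464,-.315,.045,.012,.04);print(rect(B),len(B))
go(.4635,-.315,.0205,np.radians(96.7))
"
```

```text
t: 23.5
tool_pos: [0.4631, -0.3164, 0.1598]
eef_rot: [3.141, 0.001, 1.685]
ft_force: [-0.3, -0.2, 0.6]
width: 0.761
grasp_force: 0.0
t: 24.0
tool_pos: [0.4643, -0.312, 0.1593]
eef_rot: [-3.142, -0.0, 1.69]
ft_force: [-0.3, 0.2, -0.0]
width: 0.763
grasp_force: 0.0
(array([ 463.7, -314.6]), array([44.2, 32. ]), -83.7) 1576
t 24.05 pos [ 0.4642 -0.3122  0.1593] yaw 1.689 j6 -0.8 -> shift [-0.11 -0.04  5.55] roll 0.01
```

View pics/w9.png

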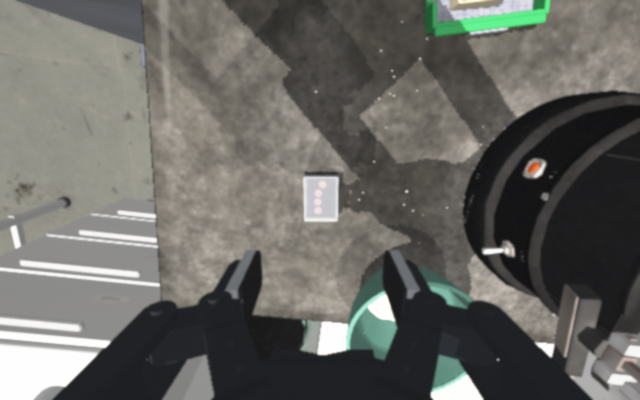

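The pink case is at (321,197), square to the fingers. The bowl and the vacuum former are clear of the hand.

```bash
python3 -m jog '[[60,-0.1,-0.03,2,0],[60,-0.1,-0.03,4,0],[60,-0.1,-0.03,5.5,0],[60,-0.1,-0.03,5.5,0],[15,-0.1,-0.03,5.5,0],[15,-0.1,-0.03,5.5,0],[15,-0.1,-0.03,5.5,0],[15,-0.1,-0.03,5.5,0],[15,-0.1,-0.03,5.5,0],[15,-0.1,-0.03,3,0],[15,-0.1,-0.03,1,0],[15,-0.1,-0.03,1,0]]' 40
python3 -c "
from h import *
go(.573,.3266,.13,1.773)
"
```

```text
t: 25.55
tool_pos: [0.4668, -0.3184, 0.1414]
eef_rot: [3.133, 0.009, 1.688]
ft_force: [0.8, -0.5, 0.1]
width: 0.37
grasp_force: 39.9
t 25.55 pos [ 0.4668 -0.3184  0.1414] yaw 1.688 j6 -0.81 -> shift [25.13  7.24  0.3 ] roll -0.61
```

```bash
python3 -m jog '[[15,25.1,7.2,0.3,-0.6],[15,25.1,7.2,0.3,-0.6],[15,25.1,7.2,0.3,-0.6],[15,25.1,7.2,0.3,-0.6],[15,25.1,7.2,0.3,-0.6],[15,25.1,7.2,0.3,-0.6],[15,25.1,7.2,0.3,-0.6],[15,25.1,7.2,0.3,-0.6],[15,25.1,7.2,0.3,-0.6],[15,25.1,7.2,0.3,-0.6],[15,25.1,7.2,0.3,-0.6],[15,25.1,7.2,0.3,-0.6]]'
python3 -m jog '[[15,0,0,0,0],[15,0,0,0,0],[15,0,0,0,0],[15,0,0,0,0]]'
python3 -c "
from h import *
p,d,K,T=grab('wrist','w10.png')
go(.573,.3266,.0255,1.773)
"
```

```text
t: 27.05
tool_pos: [0.5681, 0.3306, 0.126]
eef_rot: [-3.141, -0.0, 1.775]
ft_force: [1.2, -0.1, -1.1]
width: 0.37
grasp_force: 39.9
t: 27.55
tool_pos: [0.569, 0.328, 0.127]
eef_rot: [3.141, -0.0, 1.771]
ft_force: [0.3, -0.4, -0.4]
width: 0.364
grasp_force: 39.9
t 27.6 pos [0.569  0.3281 0.127 ] yaw 1.771 j6 0.24 -> shift [-0.09  0.14  4.06] roll -0.01
```

View pics/w10.png

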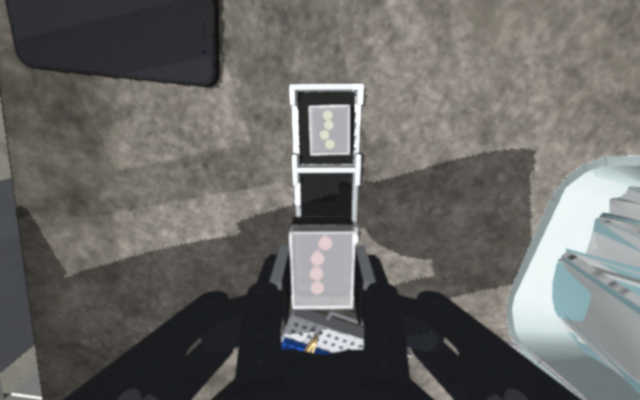

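Green sits flat in the far pocket at (329,130). The pink case is aligned over the near one, so I'll lower it.

```bash
python3 -m jog '[[15,-0.09,0.14,2,0],[15,-0.09,0.14,3.4,0],[15,-0.09,0.14,3.85,0],[15,-0.09,0.14,4.04,0],[15,-0.09,0.14,4.04,0],[50,-0.09,0.14,4.04,0],[50,-0.09,0.14,4.04,0],[50,-0.09,0.14,4.04,0],[50,-0.09,0.14,2,0],[50,-0.09,0.14,-1,0],[50,-0.09,0.14,-3,0]]'
python3 -c "
from h import *
go(.48,.1,.3,0.1)
"
```

```text
t: 28.98
tool_pos: [0.5723, 0.3269, 0.2032]
eef_rot: [-3.141, 0.0, 1.772]
ft_force: [1.4, 1.3, 0.6]
width: 0.586
grasp_force: 0.0
t 28.98 pos [0.5723 0.3269 0.2032] yaw 1.772 j6 0.24 -> shift [-8.16 -5.43 -3.87] roll -10.53
```

```bash
python3 -m jog '[[50,-8.2,-5.4,-3.9,12],[50,-8.2,-5.4,-3.9,12],[50,-8.2,-5.4,-3.9,12],[50,-8.2,-5.4,-3.9,12],[50,-8.2,-5.4,-3.9,12],[50,-8.2,-5.4,-3.9,12],[50,-8.2,-5.4,-3.9,12],[50,-8.2,-5.4,-3.9,12],[50,-8.2,-5.4,-3.9,12],[50,-8.2,-5.4,-3.9,12],[50,-8.2,-5.4,-3.9,12],[50,-8.2,-5.4,-3.9,12]]'
python3 - <<'E'
from h import *
p,d,K,T=grab('wrist','w11.png');W=cloud(d,K,T)
def rel(c,yaw,P): 
    dx,dy=(np.array(P)/1000-c); co,s=np.cos(yaw),np.sin(yaw); return np.round([1000*(co*dx+s*dy),1000*(-s*dx+co*dy)],1)
for n,c,yaw,x,y,r,z0 in [('cast',(.57,-.105),.236,.57,-.105,.036,.021),('pink',(.5666,.358),.2025,.573,.3266,.03,.022),('green',(.5666,.358),.2025,.5602,.3893,.03,.022)]:
    B=blob(W,x,y,r,z0,.05);q=rect(B);print(n,q,rel(c,yaw,q[0]),'z50/98',np.round(np.percentile(B[:,2],[50,98]),4))
hsv=cv2.cvtColor(p,cv2.COLOR_RGB2HSV);H,S,V=[hsv[...,i] for i in range(3)]
c=np.array([.6114,.114]);a=-.2;dx=W[...,0]-c[0];dy=W[...,1]-c[1]
X=np.cos(a)*dx+np.sin(a)*dy;Y=-np.sin(a)*dx+np.cos(a)*dy
for n,x0 in [('near',-.035),('far',.035)]:
    m=(abs(X-x0)<.015)&(abs(Y)<.085)&(W[...,2]>.014)&~((H>95)&(H<130)&(S>100))
    print(n,m.sum(),'Y',np.round(np.percentile(Y[m],[1,99]),4),[np.round([yy,X[m&(abs(Y-yy)<.01)].mean(),np.percentile(W[...,2][m&(abs(Y-yy)<.01)],90)],4) for yy in (-.055,-.03,0,.03,.055)])
E
```

```text
t: 30.48
tool_pos: [0.4813, 0.0992, 0.2993]
eef_rot: [-3.142, 0.0, 0.099]
ft_force: [-0.8, -0.0, -0.2]
width: 0.584
grasp_force: 0.0
cast (array([ 573.1, -105.7]), array([66.6, 63.3]), -73.6) [ 2.9 -1.4] z50/98 [0.0266 0.0363]
pink (array([573.3, 328.5]), array([45.2, 32.2]), -78.3) [  0.6 -30.2] z50/98 [0.0292 0.031 ]
green (array([561.8, 390.7]), array([37.9, 30.1]), -76.2) [ 1.9 33. ] z50/98 [0.0311 0.0329]
near 390 Y [-0.0717  0.0714] [array([-0.055 , -0.0341,  0.0246]), array([-0.03  , -0.0335,  0.0232]), array([ 0.    , -0.0336,  0.0249]), array([ 0.03  , -0.0348,  0.0255]), array([ 0.055 , -0.0351,  0.0262])]
far 765 Y [-0.0714  0.0756] [array([-0.055 ,  0.0407,  0.0255]), array([-0.03  ,  0.0376,  0.0218]), array([0.    , 0.0376, 0.0245]), array([0.03  , 0.037 , 0.0253]), array([0.055 , 0.0368, 0.026 ])]
```

View pics/w11.png

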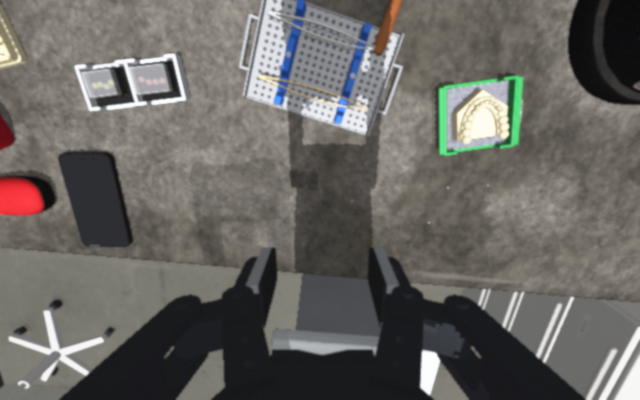

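Everything checks out. Both tweezers lie level in separate notches, both cases are flat in the dock pockets and the cast is teeth-up in the pan. The phone shows no sign of having moved, and the hand is clear.

```bash
python3 -c "
from h import *
print(manip.sign_off())"
```

```text
the job is handed in; nothing more can be done
None
```

I handed the job in at about 30 s of the 131 s allowed: my last look showed both tweezers in separate notches, both cases in separate dock pockets and the cast teeth-up in the pan, with the phone and bowl untouched (the bowl was outside that last view); no verdict came back.

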